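# Reload the spring-loaded slide-box dispenser

## Robot

A 6-joint arm with a two-finger parallel gripper is mounted at the origin on the work surface. World frame = base frame: x ahead of the robot, y to its left, z up, the work surface at z = 0. Lengths are in m, angles in degrees, forces in N, time in s.
With the tool pointing down it reaches from about 0.25 to 0.725 m from the base axis. Payload 9.7 kg.
Tool frame: the origin (TCP) lies on the centre line of the jaws, within the pads' length; the fingertips stand 19 mm ahead of it and the grasp point (between the pads) is the TCP; z points along the fingers, y is the direction in which the jaws open and shut (so a half turn about z gives the same grasp; the last joint's range is limited). The gripper opens to 85 mm and grips with 20 to 120 N. Pads are 22 mm wide; open, the fingers measure 114 mm over their backs; the gripper's body (76 mm by 85 mm) begins 54 mm behind the grasp point. The pads swing forward as they close: fully open they stand 13 mm farther back than shut.
Start: joints at [73.224, 4.979, 10.078, 95.1, 0, 90], TCP at [0.159, 0.527, 0.25] pointing down, gripper open.
Joint ranges: [-179.16, 179.16], [-48.56, 103.87], [-65.8, 70.77], [-126.05, 130.52], [-82.76, 87.17], [-180, 180]. Speed limits (degrees/s): [127.2, 127.2, 147.25, 180, 180, 180].

## Interface

Orientations are given as [roll, pitch, yaw] about the fixed x, y, z axes, in that order (R = Rz(yaw) Ry(pitch) Rx(roll)).
In Python, from workcell import bot gives the robot as it stands.
- The arm moves only by the tool servo_tool, never from a script. Its argument "motion" is a list that holds one entry, the list of rows, each a list of 6 numbers: the shift along the tool's x, y, z in mm, then the turn, a rotation vector about the tool's x, y, z in rad. A call has 1 to 5 rows; each row shifts and turns the commanded pose from where the row before left it, along the tool's axes as they then stand; what a row does not reach is not made up. A row lasts 1/10 s, in which the tool goes at most 50 mm and 8.59 degrees, less where a joint would pass 70% of its speed; a pose out of reach is approached as far as the arm can. A call is refused whole if a number of a shift passes 50 or a number of a turn 0.15, either way. A call with a gripper value outside its range is refused whole. "gripper" is the finger opening in mm, from 0 to 85.4, set as the call begins (left out, the last holds). The fingers move at their own pace and stop on an object; "newtons" is the grip in N (left out, the last holds). Time passes only in rows, so rows that do not move let the fingers close. It gives the time, the measured TCP pose, the force and the opening at its end, in the units of the state.
- bot.get_obs(): the state, without advancing time (a new reading comes with each control period).
- bot.camera(name): name is "side" or "top" or "wrist"; returns a dict with "color" (400x640x3 uint8, red, green, blue), "fx", "fy", "cx", "cy" (pixels), "R" (3x3) and "t" (3): a world point X has camera coordinates R X + t. Camera axes: x right, y down, z forward; pixel columns grow to the right and rows downward; lengths in m; the calibration is good to about 2 mm. A picture is of the moment at which its call begins. There is no depth.
- bot.job_done(): hands the job in, once; it reports no verdict.
Trained networks look in a picture, given as the dict that the camera call returned (one of the last four; its "shot" number tells which), for a name from the list of things; names that differ only in an ending like _2 or _b are one class to them, and where a whole thing is asked for, a point or a joint stands for the part that bears it (a point fixed in the world has none). Each returns a list of dicts, best first, with "confidence" (0 to 1); they miss things now and then, are a little off and sometimes report something else, mostly with a low value. They report only what shows in the picture. A call takes as long as a camera call. They do not tell look-alikes from the thing itself.
- bot.look_for(picture, label): "rect" ([left, top, width, height] in pixels, round what is visible of it).
The state is a dict: "time": time; "q": joint angles; "qd": joint speeds; "joint_efforts": joint torques, N m; "ee_pos": TCP position; "tcp_rot": TCP orientation; "wrist_force": force on the tool from outside, world axes, zero at the start; "torque": the same for the moment, N m; "opening": finger opening in m.
Only numpy, scipy, OpenCV 4.12 (cv2) and the standard library are available. Lean on these libraries where they do the work, as an engineer would, in place of code of your own. Each camera call takes 0.05 s, during which the arm holds its last target.

## Task

Load the two white slide boxes lying on the desk into the spring-loaded dispenser, on top of the box already in it: for each, use it to press the pile down, slide it in under the fixed top plate and push it fully home, flush with the pile and against the back posts. Do not jam the boxes hard against the top plate, and leave the specimen cup, jar, green cap and kidney dish where they are; at the end all three boxes are lying flat in the dispenser, at rest.

Things in the scene. Friction and masses are not known exactly. Their poses are not given: they have to be found in the camera images.
- dispenser: Fixed table-top box dispenser, 106 x 90 x 128 mm: grey base 12 mm high from x = -48 to +58 mm, clear side walls, steel top plate. Level; origin on the desk right under the centre of a pile that is home; z up. Its mouth looks to its own -x: boxes go in along +x, their long side along x. Ahead of x = -13.5 mm nothing stands above or beside the platform and pile.
- pile_home (a point): Point on the dispenser's z axis, 124 mm up (underside of the top plate). Two back posts, faces at x = +43 mm, stop the boxes: a box is home when its centre lies 0 to 0.5 mm along x from this axis; its front 29 mm then stick out from under the top plate. The clear side walls are 66 mm apart inside and run from x = -13.5 to +46.5 mm, up to the top plate.
- lip_edge (a point): Middle of the front edge of the dispenser's fixed top plate, on its underside: 124 mm above the desk, at x = -13.5 mm, y = 0 of the dispenser. The plate is 4 mm thick and 83 mm wide, and covers all of the dispenser behind this edge. Axes as the dispenser's.
- platform (a joint): How far the spring platform has sunk (m). At 0, its upper stop, its 82 x 56 mm top is 94 mm above the desk; it sinks 70 mm, never tilting. A damped spring (40 N s/m) pushes up with 5 N at the top, 0.8 N more per 10 mm, and lifts the pile till the top box meets the top plate (1 box: 0, with a 2 mm gap; 2: about 0.026; 3: about 0.054), so a part-inserted box is clamped there.
- box_in_c (a point): Centre of the white slide box that lies in the dispenser from the start: 85 (x) x 60 (y) x 28 (z) mm, closed, plain, rigid, about 90 g. Centre half-way up, 14 mm over its underside.
- box_a_c (a point): Centre of one of the two slide boxes to load, lying flat on the desk; same box: 85 (x) x 60 (y) x 28 (z) mm, about 90 g (varies), centre 14 mm over its underside. It may go in either way round, and either box first.
- box_b_c (a point): Centre of the other slide box to load; same size, centre 14 mm over its underside.
- box_in: The same box as box_in_c; origin at the centre of its underside.
- box_a: The same box as box_a_c; origin at the centre of its underside.
- box_b: The same box as box_b_c; origin at the centre of its underside.
- lip: The top plate itself (see lip_edge); origin on its underside, straight above the dispenser's origin.
- cup: Bystander: empty clear specimen cup, 68 mm across, 75 mm high; origin at the centre of its underside.
- tube: Bystander: closed white jar, 38 mm across, 105 mm high; origin at the centre of its underside.
- cap: Bystander: green screw cap, 66 mm across, 14 mm high, lying flat; origin at the centre of its underside.
- kidney: Bystander: grey kidney dish, about 200 (y) x 82 (x) x 36 mm; origin at the centre of its underside.
There are look-alikes about, which are no part of the job. Leave any turquoise look-alike of the box_b alone.

How it is judged (in metres and radians):
On the way:
1. the first of the two boxes is home under the top plate, on the pile (((x of box_a_c in the frame of dispenser between -0.004 and 0.004 m and y of box_a_c in the frame of dispenser between -0.004 and 0.004 m and z of box_a_c in the frame of dispenser between 0.03 and 0.115 m and angle between box_a_c's own z axis and vertical below 0.06 rad) or (x of box_b_c in the frame of dispenser between -0.004 and 0.004 m and y of box_b_c in the frame of dispenser between -0.004 and 0.004 m and z of box_b_c in the frame of dispenser between 0.03 and 0.115 m and angle between box_b_c's own z axis and vertical below 0.06 rad)) and value of joint platform above 0.022 m), for 0.2 s.
At the end, for the whole second after the job is handed in: All three boxes lie in the dispenser under the top plate, one on another, each centre within 4 mm of the home position along and across, flat within 0.06 rad and at rest; the platform has sunk more than 50 mm (x of box_in_c in the frame of dispenser between -0.004 and 0.004 m and y of box_in_c in the frame of dispenser between -0.004 and 0.004 m and z of box_in_c in the frame of dispenser between 0.03 and 0.115 m and angle between each of box_in_c, box_a_c, box_b_c's own z axis and vertical below 0.06 rad and x of box_a_c in the frame of dispenser between -0.004 and 0.004 m and y of box_a_c in the frame of dispenser between -0.004 and 0.004 m and z of box_a_c in the frame of dispenser between 0.03 and 0.115 m and x of box_b_c in the frame of dispenser between -0.004 and 0.004 m and y of box_b_c in the frame of dispenser between -0.004 and 0.004 m and z of box_b_c in the frame of dispenser between 0.03 and 0.115 m and value of joint platform above 0.05 m and linear speed of each of box_in, box_a, box_b below 0.01 m/s); the robot touches nothing.
It fails at once if a box is jammed against the top plate with more than 40 N (contact force between any of box_in, box_a, box_b and lip above 40 N).
It fails at once if the empty clear specimen cup is moved more than 40 mm or tipped over (distance of cup from where it was at the start of the episode above 0.04 m or angle between cup's own z axis and vertical above 0.5 rad).
It fails at once if the white jar is moved more than 40 mm or tipped over (distance of tube from where it was at the start of the episode above 0.04 m or angle between tube's own z axis and vertical above 0.5 rad).
It fails at once if the green screw cap is moved more than 40 mm or tipped over (distance of cap from where it was at the start of the episode above 0.04 m or angle between cap's own z axis and vertical above 0.5 rad).
It fails at once if the grey kidney dish is moved more than 40 mm or tipped over (distance of kidney from where it was at the start of the episode above 0.04 m or angle between kidney's own z axis and vertical above 0.5 rad).
It also fails if it takes over 72 s, if anything falls off the work surface, if the arm or the gripper's body presses on something with over 40 N, if the wrist force passes 120 N, or if a joint passes its speed limit or range.

## Working session

There is one attempt and no reset: what is moved stays moved. The work goes in short steps, Python scripts to look and compute and a tool call to move; the robot and the scene stay as the last step left them, time stands still between calls to the robot, and variables do not carry over. Pictures are saved under pics/ and viewed, and the job is handed in when it is done.

Besides the shell and the picture viewer there is one more tool, called after "Emit:" by a JSON object that holds its "op" and its "data", one argument or row to a line. servo_tool: Moves the arm, as the interface text tells. Its arguments: {"type":"object","properties":{"motion":{"type":"array","items":{"type":"array","items":{"type":"array","items":{"type":"number"}}}},"gripper":{"type":"number"},"newtons":{"type":"number"}},"required":["motion"]}

```bash
ls; mkdir -p pics; cat > h.py <<'E'
import numpy as np, cv2
from workcell import bot
def save(c,n,crop=None,s=1):
    im=c["color"][:,:,::-1]
    if crop: x,y,w,h=crop; im=im[y:y+h,x:x+w]
    if s!=1: im=cv2.resize(im,None,fx=s,fy=s,interpolation=cv2.INTER_CUBIC)
    cv2.imwrite("pics/"+n+".png",im)
def ray(c,u,v,z):
    R=np.array(c["R"]);t=np.array(c["t"])
    o=-R.T@t; d=R.T@np.array([(u-c["cx"])/c["fx"],(v-c["cy"])/c["fy"],1])
    return o+d*(z-o[2])/d[2]
def proj(c,X):
    p=np.array(c["R"])@np.array(X)+np.array(c["t"])
    return np.array([c["fx"]*p[0]/p[2]+c["cx"],c["fy"]*p[1]/p[2]+c["cy"]])
E
python3 - <<'E'
from h import *
o=bot.get_obs(); print(o)
for n in ["top","side","wrist"]:
    c=bot.camera(n); save(c,n+"0"); print(n,c["fx"],c["cx"],c["cy"],np.round(c["R"],4).tolist(),np.round(c["t"],4),(-np.array(c["R"]).T@c["t"]).round(3))
    for l in ["dispenser","box_a","box_in","lip","cup","tube","cap","kidney"]:
        print(l,[( [round(x) for x in d["rect"]],round(d["confidence"],2)) for d in bot.look_for(c,l)[:4]])
E
```

```text
pics
{'time': 0.0, 'q': array([7.32264534e+01, 5.01171129e+00, 1.00327798e+01, 9.50985261e+01,
       1.98458507e-03, 8.99998419e+01]), 'qd': array([-0.04974064,  0.01506521,  0.04038979, -0.02546148, -0.01170256,
       -0.08611192]), 'joint_efforts': array([-1.88672916e-04, -5.20387173e+01,  4.64806223e+01,  1.61794585e-02,
        2.13810904e-04,  6.03206018e-07]), 'ee_pos': array([0.15865627, 0.52640505, 0.24956219]), 'tcp_rot': array([-1.79922542e+02, -1.98479700e-03,  1.63226609e+02]), 'wrist_force': array([-0.37203957, -0.09250569, -0.16817722]), 'torque': array([ 0.00930986, -0.04337378, -0.02955153]), 'opening': 0.08541026783623241}
top 365.8634087631917 322.70296914374035 198.6958001910497 [[-0.0239, -0.9997, -0.0049], [-0.9838, 0.0244, -0.1774], [0.1774, 0.0006, -0.9841]] [-0.0467  0.5445  1.0734] [ 0.344 -0.061  1.153]
dispenser [([270, 140, 37, 44], 0.6)]
box_a [([434, 198, 24, 32], 0.97), ([199, 211, 23, 32], 0.88), ([349, 199, 24, 26], 0.86), ([396, 185, 20, 29], 0.65)]
box_in [([277, 161, 23, 14], 0.59)]
lip [([276, 140, 26, 25], 0.69)]
cup [([192, 168, 25, 18], 0.77)
[... 328 characters left out ...]
], [0.101, 0.7573, -0.6452]] [-0.5649  0.0724  1.3478] [ 0.429 -1.04   0.935]
dispenser [([320, 154, 42, 59], 0.95)]
box_a [([274, 336, 46, 32], 0.89), ([276, 243, 37, 29], 0.88), ([294, 288, 43, 30], 0.76), ([255, 140, 31, 17], 0.68)]
box_in [([320, 160, 19, 24], 0.61)]
lip [([332, 157, 33, 24], 0.66)]
cup [([305, 120, 22, 30], 0.65)]
tube [([227, 228, 19, 40], 0.69)]
cap [([227, 190, 31, 24], 0.66)]
kidney [([356, 249, 54, 66], 0.7)]
wrist 329.47751522240935 319.75409611972583 195.24574747958468 [[0.2893, 0.9572, -0.0007], [0.9187, -0.2774, 0.281], [0.2688, -0.082, -0.9597]] [-0.5501 -0.0373  0.3801] [0.091 0.547 0.375]
dispenser []
box_a []
box_in []
lip []
cup []
tube []
cap []
kidney []
```

View pics/top0.png

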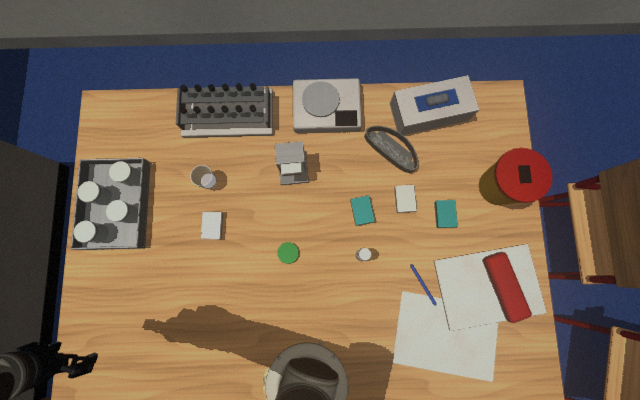

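View pics/side0.png

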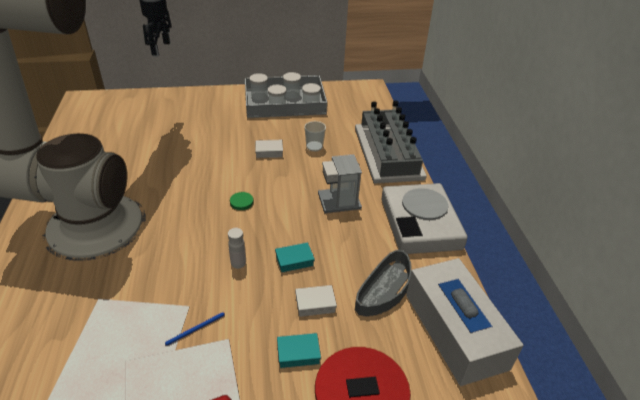

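```bash
python3 - <<'E'
import cv2
i=cv2.imread("pics/top0.png")
cv2.imwrite("pics/t1.png",cv2.resize(i[120:260,180:480],None,fx=2.66,fy=2.66,interpolation=3))
i=cv2.imread("pics/side0.png")
cv2.imwrite("pics/s1.png",cv2.resize(i[110:390,180:440],None,fx=2.1,fy=2.1,interpolation=3))
cv2.imwrite("pics/s2.png",cv2.resize(i[140:225,300:380],None,fx=7,fy=7,interpolation=3))
E
```

```text
(no output)
```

View pics/t1.png

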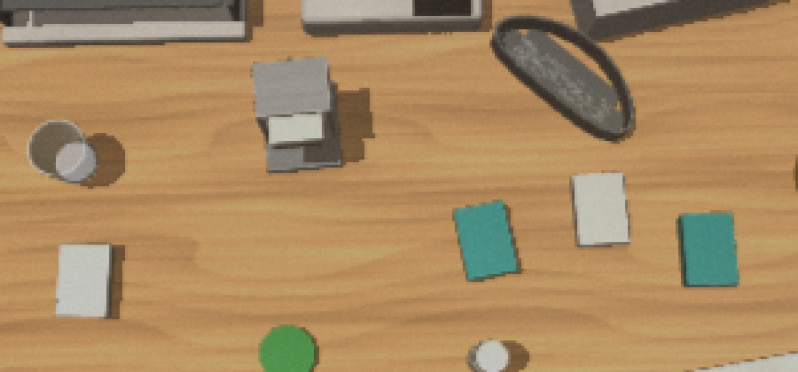

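View pics/s1.png

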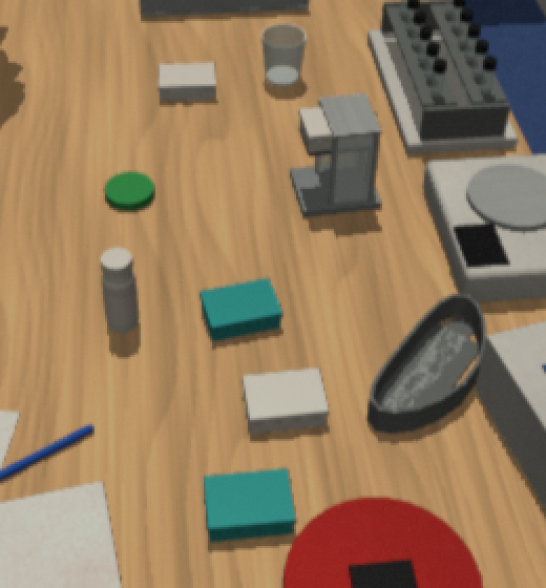

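View pics/s2.png

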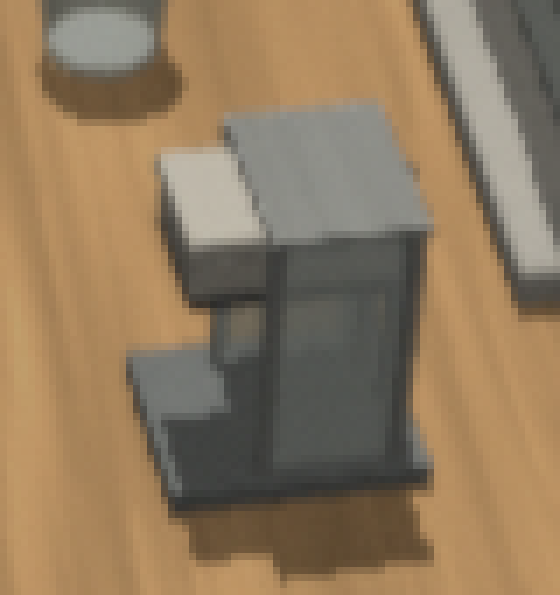

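White boxes are at top px (212,226) and (405,199). The turquoise look-alikes are at (363,210) and (446,213), so I exclude those. The white box in the dispenser is at (291,168), under the plate, with the mouth facing the robot. Next I measure them.

```bash
cat >> h.py <<'E'
from scipy.optimize import least_squares
def quad(img,roi):
    x,y,w,h=roi; p=img[y:y+h,x:x+w]
    hsv=cv2.cvtColor(p,cv2.COLOR_RGB2HSV)
    return hsv
E
python3 - <<'E'
from h import *
for n,rois in (("top",[(190,200,40,50),(385,175,40,50)]),("side",[(240,125,60,50),(280,275,75,55)])):
    c=bot.camera(n)
    im=c["color"]
    for (x,y,w,h) in rois:
        k=4
        p=cv2.resize(im[y:y+h,x:x+w],None,fx=k,fy=k,interpolation=cv2.INTER_LINEAR)
        hsv=cv2.cvtColor(p,cv2.COLOR_RGB2HSV)
        m=((hsv[...,1]<60)&(hsv[...,2]>165)).astype(np.uint8)
        cs,_=cv2.findContours(m,cv2.RETR_EXTERNAL,cv2.CHAIN_APPROX_NONE)
        ct=max(cs,key=cv2.contourArea)
        px=(ct[:,0,:]+0.5)/k-0.5+[x,y]
        W=np.array([ray(c,u,v,0.028)[:2] for u,v in px]).astype(np.float32)*1000
        r=cv2.minAreaRect(W); print(n,(x,y),np.round(r[0],1),np.round(r[1],1),round(r[2],1))
E
```

```text
top (190, 200) [473.3 288.4] [58.2 83.7] 87.6
top (385, 175) [ 543.5 -318.3] [83.6 59.2] 2.0
side (240, 125) [478.1 292.6] [57.2 83.5] 87.8
side (280, 275) [ 546.7 -316.7] [84.  58.1] 1.8
```

```bash
python3 - <<'E'
from h import *
c=bot.camera("top"); save(c,"td",(255,125,70,75),8)
c=bot.camera("side"); save(c,"sd",(310,145,60,75),8)
E
```

```text
(no output)
```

View pics/td.png

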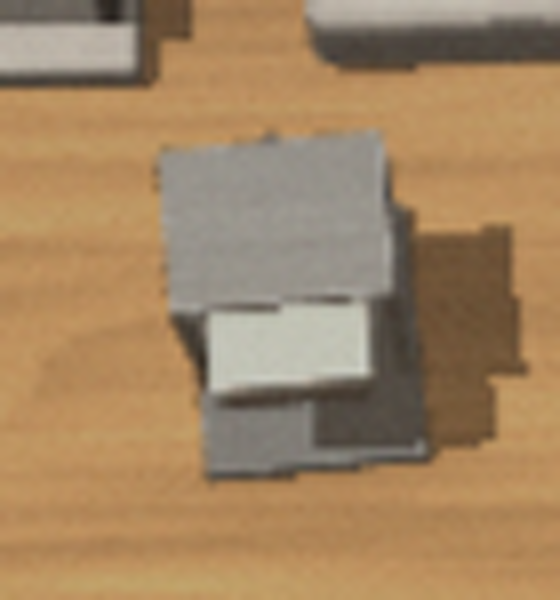

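View pics/sd.png

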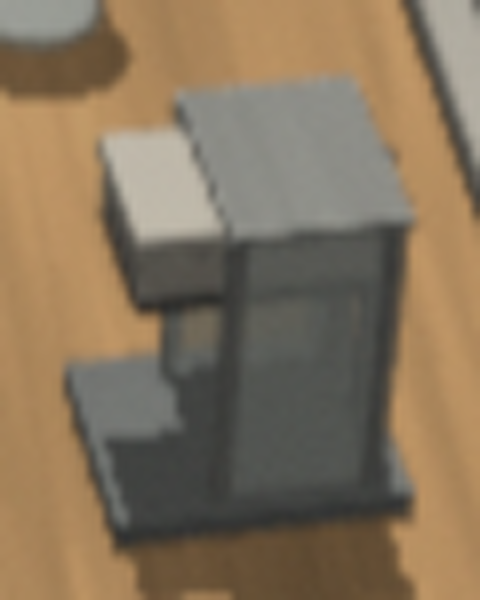

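```bash
python3 - <<'E'
from h import *
T=[((172,310),(-13.5,41.5,128)),((392,294),(-13.5,-41.5,128)),((210,393),(-42.5,30,122)),((372,375),(-42.5,-30,122)),((208,478),(-48,45,12)),((430,460),(-48,-45,12))]
S=[((178,93),(-13.5,41.5,128)),((230,235),(-13.5,-41.5,128)),((68,368),(-48,45,12)),((118,532),(-48,-45,12)),((102,137),(-42.5,30,122)),((132,243),(-42.5,-30,122))]
res={}
for n,P,off in (("top",T,(255,125)),("side",S,(310,145))):
    c=bot.camera(n)
    uv=[((a+.5)/8-.5+off[0],(b+.5)/8-.5+off[1]) for (a,b),_ in P]
    D=[np.array(d)/1000 for _,d in P]
    def pr(p):
        cs,sn=np.cos(p[2]),np.sin(p[2])
        return np.array([proj(c,[p[0]+cs*d[0]-sn*d[1],p[1]+sn*d[0]+cs*d[1],d[2]]) for d in D])
    f=lambda p:(pr(p)-uv).ravel()
    r=least_squares(f,[.6,.05,0]); print(n,r.x[:2].round(4),np.degrees(r.x[2]).round(2)); print(f(r.x).reshape(-1,2).round(1).tolist())
    for d,q in zip(D,uv): print((ray(c,*q,d[2])*1000).round(1), end=' ')
    print()
E
```

```text
top [0.6513 0.0331] 3.78
[[-0.3, 0.4], [0.7, -0.1], [-0.2, -0.1], [0.2, 0.3], [-0.4, -0.2], [-0.1, -0.4]]
[636.4  72.7 128. ] [640.4  -7.1 128. ] [606.7  59.7 122. ] [611.9   0.9 122. ] [599.8  73.5  12. ] [604.9 -15.2  12. ] 
side [0.6553 0.034 ] 3.34
[[0.0, 0.2], [0.2, 0.9], [-0.3, -0.7], [-0.3, -0.5], [-0.2, -0.1], [0.5, 0.1]]
[639.5  75.5 128. ] [644.3  -4.3 128. ] [605.1  73.2  12. ] [610.5 -15.6  12. ] [611.7  61.  122. ] [613.4   2.2 122. ]
```

```bash
cat >> h.py <<'E'
from scipy.spatial.transform import Rotation as Ro
def plan(x,y,z,yaw,o=None):
    o=o or bot.get_obs()
    R=Ro.from_euler('xyz',o["tcp_rot"],degrees=True); G=Ro.from_euler('xyz',[180,0,yaw],degrees=True)
    print("t",o["time"],"pos",np.round(o["ee_pos"]*1000,1),"rot",np.round(o["tcp_rot"],2),"F",np.round(o["wrist_force"],1),"op",round(o["opening"]*1000,1))
    d=np.array([x,y,z])-o["ee_pos"]
    print("rotvec",(R.inv()*G).as_rotvec().round(4),"shift_after_rot mm",(G.inv().apply(d)*1000).round(1),"shift now",(R.inv().apply(d)*1000).round(1))
E
python3 -c "
from h import *
plan(.447,.2917,.2,177.6)"
```

```text
t 1.65 pos [158.7 526.6 250.3] rot [-180.      0.    163.23] F [-0.   0.9 -0.5] op 85.6
rotvec [-0.     -0.     -0.2509] shift_after_rot mm [-297.8 -222.6   50.3] shift now [-343.8 -141.7   50.3]
```

Emit:
{"op": "servo_tool", "data": {
  "motion": [
    [[0, 0, 0, 0, 0, -0.125], [0, 0, 0, 0, 0, -0.126], [-37, -28, 0, 0, 0, 0], [-37, -28, 0, 0, 0, 0], [-37, -28, 0, 0, 0, 0]]
  ]
}}

```text
time: 2.15
ee_pos: [0.2669, 0.4371, 0.2502]
tcp_rot: [180.0, 0.0, 177.7]
wrist_force: [1.2, 0.2, -0.2]
opening: 0.0854
```

Emit:
{"op": "servo_tool", "data": {
  "motion": [
    [[-37, -28, 0, 0, 0, 0], [-37, -28, 0, 0, 0, 0], [-37, -28, 0, 0, 0, 0], [-37, -28, 0, 0, 0, 0], [-25, -18, 0, 0, 0, 0]]
  ]
}}

```text
time: 2.65
ee_pos: [0.4354, 0.2988, 0.2504]
tcp_rot: [-180.0, 0.0, 177.5]
wrist_force: [0.3, 0.8, -0.2]
opening: 0.0855
```

Emit:
{"op": "servo_tool", "data": {
  "motion": [
    [[0, 0, 0, 0, 0, 0], [0, 0, 0, 0, 0, 0]]
  ]
}}

```text
time: 2.85
ee_pos: [0.4339, 0.3004, 0.2501]
tcp_rot: [-180.0, -0.0, 177.5]
wrist_force: [-0.5, -0.5, 0.2]
opening: 0.0855
```

```bash
python3 -c "
from h import *
plan(.447,.2917,.2,177.6)
c=bot.camera('wrist'); save(c,'w1'); print(proj(c,[.447,.2917,.028]),[(d['rect'],d['confidence']) for d in bot.look_for(c,'box_a')[:2]])
for dx in(-42.5,42.5):
  for dy in (-30,30):
    a=np.radians(-2.4); print(proj(c,[.4755+(dx*np.cos(a)-dy*np.sin(a))/1e3,.2905+(dx*np.sin(a)+dy*np.cos(a))/1e3,.028]).round())
"
```

```text
t 2.85 pos [433.9 300.4 250.1] rot [-1.8000e+02 -2.0000e-02  1.7751e+02] F [-0.5 -0.5  0.2] op 85.5
rotvec [-0.0001 -0.0004 -0.0016] shift_after_rot mm [-13.5  -8.2  50.1] shift now [-13.5  -8.1  50.1]
[312.30883921 179.90846171] []
[284. 167.]
[340. 167.]
[287. 240.]
[339. 240.]
```

View pics/w1.png

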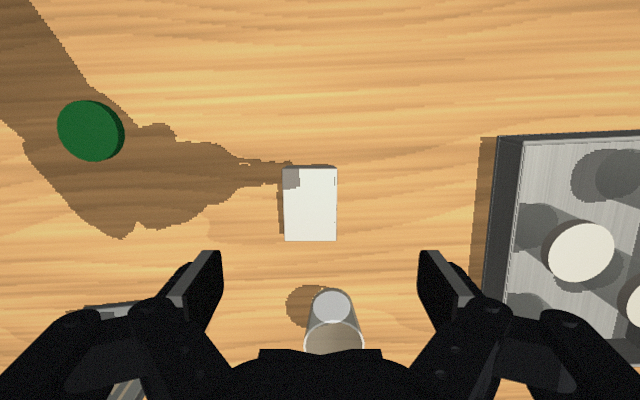

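Emit:
{"op": "servo_tool", "data": {
  "motion": [
    [[-13.5, -9.5, 20, 0, 0, 0], [0, 0, 45, 0, 0, 0], [0, 0, 45, 0, 0, 0], [0, 0, 45, 0, 0, 0], [0, 0, 30, 0, 0, 0]]
  ]
}}

```text
time: 3.45
ee_pos: [0.4446, 0.2911, 0.0622]
tcp_rot: [-179.9, -0.1, 177.7]
wrist_force: [0.4, 0.4, 0.7]
opening: 0.0854
```

Emit:
{"op": "servo_tool", "data": {
  "motion": [
    [[0, 0, 0, 0, 0, 0]]
  ]
}}

```text
time: 3.55
ee_pos: [0.4436, 0.2903, 0.0611]
tcp_rot: [-179.8, -0.3, 177.7]
wrist_force: [-0.5, 1.0, 0.5]
opening: 0.0853
```

```bash
python3 -c "
from h import *
plan(.447,.2902,.023,177.6)
c=bot.camera('wrist'); save(c,'w2')
"
```

```text
t 3.55 pos [443.6 290.3  61.1] rot [-179.77   -0.33  177.71] F [-0.5  1.   0.5] op 85.3
rotvec [-0.004  -0.0058  0.0019] shift_after_rot mm [-3.4  0.  38.1] shift now [-3.6  0.2 38.1]
```

View pics/w2.png

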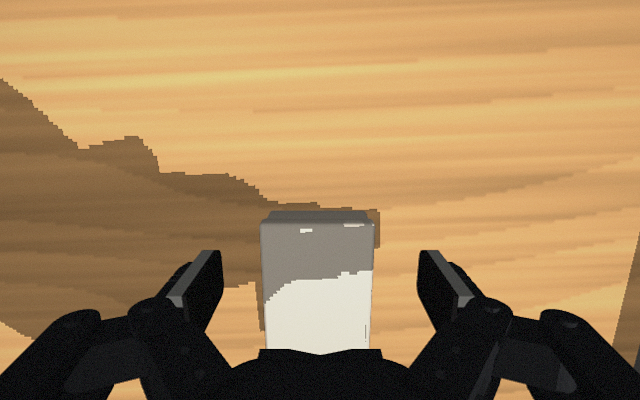

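Emit:
{"op": "servo_tool", "data": {
  "motion": [
    [[-1.7, 0, 20, 0, 0.003, 0], [-1.7, 0, 18, 0, 0.003, 0], [0, 0, 0, 0, 0, 0]]
  ]
}}

```text
time: 3.9
ee_pos: [0.4498, 0.2912, 0.0278]
tcp_rot: [-180.0, -0.4, 177.6]
wrist_force: [-0.0, 0.7, 0.0]
opening: 0.0856
```

```bash
python3 -c "
from h import *
plan(.447,.2902,.023,177.6)
c=bot.camera('wrist'); save(c,'w3',(160,150,320,250),2)
"
```

```text
t 3.9 pos [449.8 291.2  27.8] rot [-180.     -0.35  177.65] F [-0.   0.7  0. ] op 85.6
rotvec [-0.     -0.0062  0.0008] shift_after_rot mm [ 2.8 -1.1  4.8] shift now [ 2.8 -1.1  4.8]
```

View pics/w3.png

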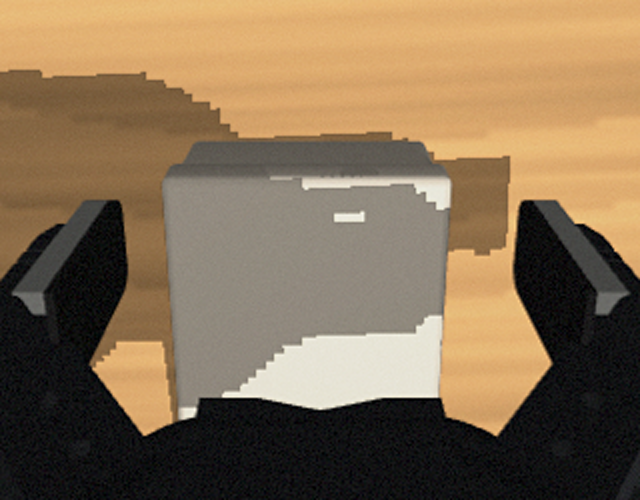

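Emit:
{"op": "servo_tool", "data": {
  "motion": [
    [[2, -1, 4.8, 0, -0.006, 0], [0, 0, 0, 0, 0, 0], [0, 0, 0, 0, 0, 0]]
  ]
}}

```text
time: 4.25
ee_pos: [0.4481, 0.2901, 0.0235]
tcp_rot: [180.0, 0.1, 177.6]
wrist_force: [0.4, -0.5, 0.5]
opening: 0.0855
```

```bash
python3 -c "
from h import *
plan(.447,.2902,.023,177.6)
c=bot.camera('wrist'); save(c,'w4',(160,150,320,250),2)
g=c['color'].astype(int)
for v in range(215,260,1): print(v,g[v,300],(ray(c,300,v,.028)*1000).round(1)[:2]) if v%2 else 0
"
```

```text
t 4.25 pos [448.1 290.1  23.5] rot [1.7996e+02 6.0000e-02 1.7762e+02] F [ 0.4 -0.5  0.5] op 85.5
rotvec [0.0007 0.001  0.0003] shift_after_rot mm [1.1 0.1 0.5] shift now [1.1 0.1 0.5]
215 [215 162 105] [420.3 283.7]
217 [216 164 107] [421.1 283.7]
219 [213 163 106] [421.9 283.6]
221 [217 167 110] [422.7 283.6]
223 [220 168 111] [423.6 283.5]
225 [129  98  64] [424.4 283.5]
227 [91 86 83] [425.2 283.4]
229 [95 91 83] [426.1 283.4]
231 [98 92 84] [426.9 283.3]
233 [98 89 84] [427.8 283.3]
235 [97 92 84] [428.6 283.2]
237 [97 91 84] [429.5 283.2]
239 [83 78 70] [430.3 283.1]
241 [96 87 82] [431.2 283.1]
243 [95 91 84] [432. 283.]
245 [99 95 87] [432.9 283. ]
247 [128 119 110] [433.8 282.9]
249 [140 135 122] [434.6 282.9]
251 [146 138 128] [435.5 282.8]
253 [143 134 123] [436.4 282.8]
255 [149 142 131] [437.3 282.7]
257 [147 140 129] [438.1 282.7]
259 [147 141 129] [439.  282.6]
```

Emit:
{"op": "servo_tool", "data": {
  "motion": [
    [[0, 0, 0, 0, 0, 0], [0, 0, 0, 0, 0, 0], [0, 0, 0, 0, 0, 0], [0, 0, 0, 0, 0, 0], [0, 0, 0, 0, 0, 0]]
  ],
  "gripper": 50,
  "newtons": 90
}}

```text
time: 4.8
ee_pos: [0.4483, 0.29, 0.0233]
tcp_rot: [180.0, 0.1, 177.6]
wrist_force: [-1.1, -0.3, 6.5]
opening: 0.0582
```

```bash
python3 -c "
from h import *
plan(.447,.2902,.023,177.6)
c=bot.camera('wrist'); save(c,'w5',(160,150,320,250),2)
"
```

```text
t 4.8 pos [448.3 290.   23.3] rot [1.7996e+02 6.0000e-02 1.7760e+02] F [-1.1 -0.3  6.5] op 58.2
rotvec [0.0006 0.001  0.    ] shift_after_rot mm [1.3 0.1 0.3] shift now [1.3 0.1 0.3]
```

View pics/w5.png

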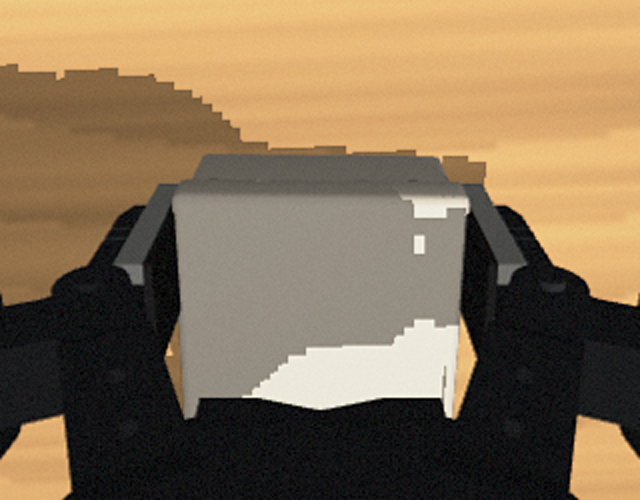

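Emit:
{"op": "servo_tool", "data": {
  "motion": [
    [[0, 0, -30, 0, 0, 0], [0, 0, -40, 0, 0, 0], [0, 0, -40, 0, 0, 0], [0, 0, -40, 0, 0, 0], [0, 0, -30, 0, 0, 0]]
  ]
}}

```text
time: 5.35
ee_pos: [0.4481, 0.2899, 0.2051]
tcp_rot: [179.9, 0.1, 177.6]
wrist_force: [0.9, 1.4, -0.1]
opening: 0.0581
```

```bash
python3 -c "
from h import *
a=np.radians(3.6)
plan(.653-.0955*np.cos(a),.0335-.0955*np.sin(a),.20,183.6)
c=bot.camera('wrist'); save(c,'w6',(160,150,320,250),2)
"
```

```text
t 5.35 pos [448.1 289.9 205.1] rot [1.7994e+02 8.0000e-02 1.7760e+02] F [ 0.9  1.4 -0.1] op 58.1
rotvec [ 0.001   0.0015 -0.1047] shift_after_rot mm [ -92.9 -268.7    5.1] shift now [-120.5 -257.5    5. ]
```

View pics/w6.png

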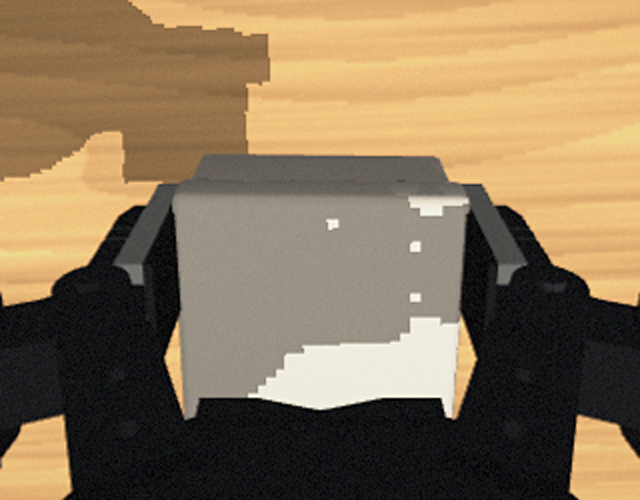

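Emit:
{"op": "servo_tool", "data": {
  "motion": [
    [[0, 0, 0, 0, 0, -0.105], [-13, -38, 0, 0, 0, 0], [-13, -38, 0, 0, 0, 0], [-13, -38, 0, 0, 0, 0], [-13, -38, 0, 0, 0, 0]]
  ]
}}

```text
time: 5.9
ee_pos: [0.5097, 0.1399, 0.2021]
tcp_rot: [-180.0, -0.0, -176.4]
wrist_force: [0.3, 0.0, -1.1]
opening: 0.0582
```

Emit:
{"op": "servo_tool", "data": {
  "motion": [
    [[-13, -38, 0, 0, 0, 0], [-13, -38, 0, 0, 0, 0], [-8, -25, 0, 0, 0, 0], [0, 0, 0, 0, 0, 0], [0, 0, 0, 0, 0, 0]]
  ]
}}

```text
time: 6.4
ee_pos: [0.5496, 0.0423, 0.2019]
tcp_rot: [180.0, -0.1, -176.5]
wrist_force: [-0.2, 0.2, -0.2]
opening: 0.058
```

```bash
python3 -c "
from h import *
a=np.radians(3.6)
plan(.653-.0955*np.cos(a),.0335-.0955*np.sin(a),.20,183.6)
"
```

```text
t 6.4 pos [549.6  42.3 201.9] rot [ 1.7999e+02 -6.0000e-02 -1.7646e+02] F [-0.2  0.2 -0.2] op 58.0
rotvec [ 0.0002 -0.001  -0.0011] shift_after_rot mm [ -7.1 -15.3   1.9] shift now [ -7.1 -15.3   1.9]
```

Emit:
{"op": "servo_tool", "data": {
  "motion": [
    [[-7, -15, 15, 0, 0, 0], [0, 0, 15, 0, 0, 0], [0, 0, 0, 0, 0, 0], [0, 0, 0, 0, 0, 0]]
  ]
}}

```text
time: 6.8
ee_pos: [0.5571, 0.0287, 0.1718]
tcp_rot: [180.0, -0.1, -176.3]
wrist_force: [0.2, -0.3, -0.0]
opening: 0.0585
```

```bash
python3 -c "
from h import *
a=np.radians(3.6)
plan(.653-.0955*np.cos(a),.0335-.0955*np.sin(a),.17,183.6)
c=bot.camera('top'); save(c,'t2',(255,125,70,75),8)
c=bot.camera('side'); save(c,'s3',(270,135,100,75),8)
c=bot.camera('wrist'); save(c,'w7')
"
```

```text
t 6.8 pos [557.1  28.7 171.8] rot [ 1.7999e+02 -9.0000e-02 -1.7634e+02] F [ 0.2 -0.3 -0. ] op 58.5
rotvec [ 0.0001 -0.0015  0.001 ] shift_after_rot mm [-0.5 -1.2  1.8] shift now [-0.5 -1.2  1.8]
```

View pics/t2.png

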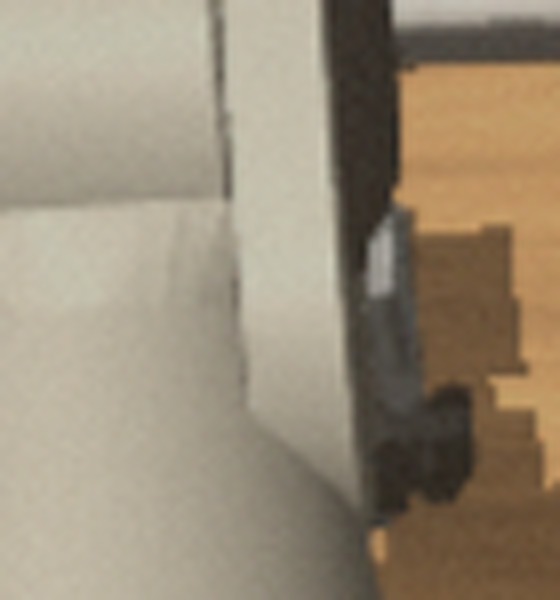

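View pics/s3.png

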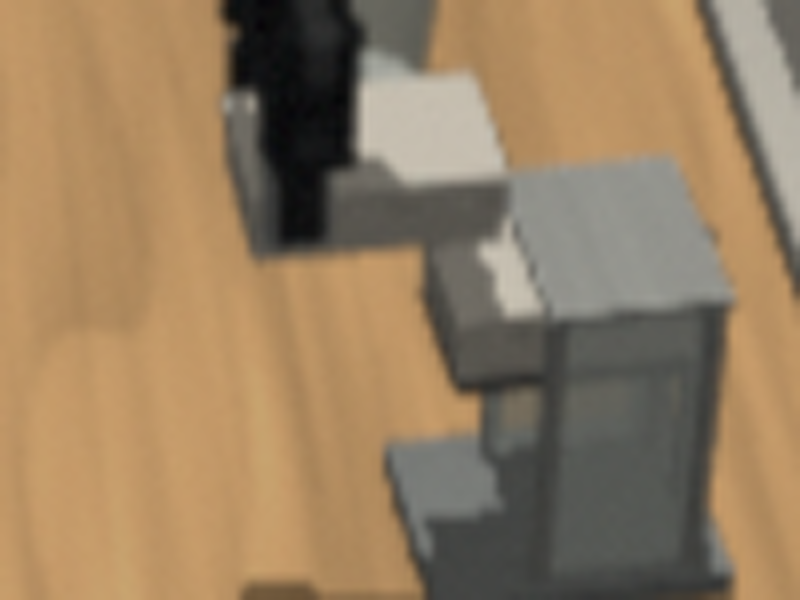

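View pics/w7.png

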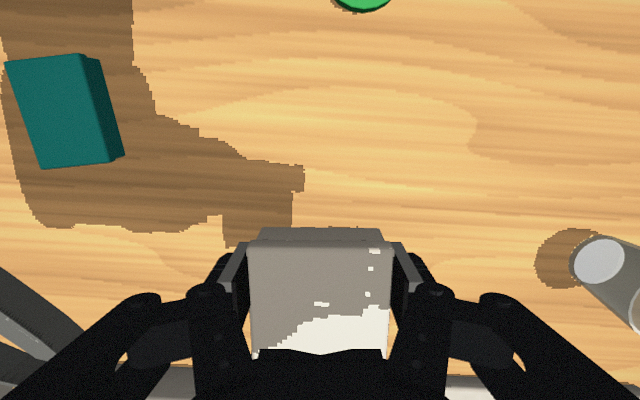

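```bash
python3 - <<'E'
from h import *
o=bot.get_obs();p=o["ee_pos"];yaw=o["tcp_rot"][2]+180
a=np.radians(yaw); print(yaw)
c=bot.camera('side')
f=lambda q:((q[0]+.5)/8-.5+270,(q[1]+.5)/8-.5+135)
B=lambda x,y:[p[0]+x*np.cos(a)-y*np.sin(a),p[1]+x*np.sin(a)+y*np.cos(a)]
for (x,y,z,q) in ((.0705,.03,.0047,(472,72)),(.0705,-.03,.0047,(505,180)),(-.0145,-.03,-.0233,(258,257))):
    w=B(x,y); print("exp",np.round(np.array(w)*1e3,1),proj(c,[*w,p[2]+z]).round(1),"seen",np.round(f(q),1),(ray(c,*f(q),p[2]+z)*1e3).round(1))
for q,z in (((512,174),.128),((550,305),.128),((387,450),.012)): print((ray(c,*f(q),z)*1e3).round(1))
E
```

```text
3.6569380288647153
exp [626.2  63.1] [328.4 143.7] seen [328.6 143.6] [626.7  63.9 177.8]
exp [630.    3.2] [333.4 156.9] seen [332.7 157.1] [628.2   2.7 177.8]
exp [545.2  -2.2] [300.3 168.9] seen [301.8 166.7] [550.    6.7 149.8]
[644.2  74.5 128. ]
[645.2   1.  128. ]
[604.6  72.1  12. ]
```

Emit:
{"op": "servo_tool", "data": {
  "motion": [
    [[-8, -0.5, 8, 0, 0, 0], [0, 0, 8, 0, 0, 0], [0, 0, 8, 0, 0, 0], [0, 0, 5, 0, 0, 0], [0, 0, 5, 0, 0, 0]]
  ]
}}

```text
time: 7.5
ee_pos: [0.5654, 0.0282, 0.1383]
tcp_rot: [180.0, -0.0, -176.4]
wrist_force: [-3.8, 0.6, 4.8]
opening: 0.0577
```

Emit:
{"op": "servo_tool", "data": {
  "motion": [
    [[0, 0, 5, 0, 0, 0], [0, 0, 5, 0, 0, 0], [0, 0, 5, 0, 0, 0], [0, 0, 5, 0, 0, 0], [0, 0, 0, 0, 0, 0]]
  ]
}}

```text
time: 8.0
ee_pos: [0.5656, 0.0282, 0.1182]
tcp_rot: [-180.0, -0.0, -176.4]
wrist_force: [-1.9, 0.2, 4.3]
opening: 0.0579
```

```bash
python3 -c "
from h import *
plan(.653,.0335,.1163,183.6)
c=bot.camera('side'); save(c,'s4',(270,135,100,75),8)
"
```

```text
t 8.0 pos [565.6  28.2 118.2] rot [-180.     -0.   -176.38] F [-1.9  0.2  4.3] op 57.9
rotvec [-0.     -0.      0.0003] shift_after_rot mm [-87.6  -0.2   1.9] shift now [-87.6  -0.2   1.9]
```

View pics/s4.png

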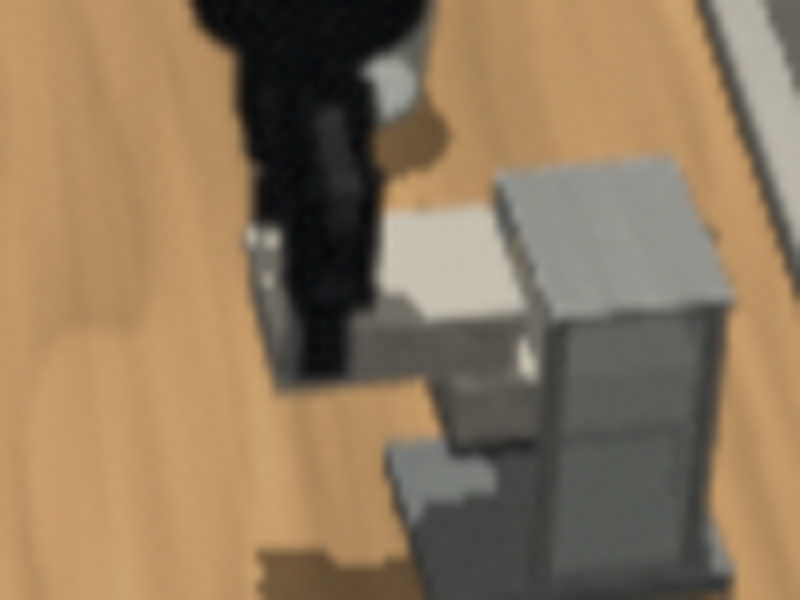

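Emit:
{"op": "servo_tool", "data": {
  "motion": [
    [[0, 0, 3, 0, 0, 0], [0, 0, 0, 0, 0, 0]]
  ]
}}

```text
time: 8.25
ee_pos: [0.5658, 0.0282, 0.1156]
tcp_rot: [-180.0, 0.0, -176.4]
wrist_force: [-2.9, -0.7, 4.0]
opening: 0.0582
```

```bash
python3 - <<'E'
from h import *
plan(.653,.0335,.1163,183.6)
c=bot.camera('side'); save(c,'s5',(290,150,75,50),10)
o=bot.get_obs();p=o["ee_pos"];a=np.radians(o["tcp_rot"][2]+180)
B=lambda x,y:[p[0]+x*np.cos(a)-y*np.sin(a),p[1]+x*np.sin(a)+y*np.cos(a)]
for x,y in ((.0705,.03),(.0705,-.03)):
  for z in (.0047,-.0233):
    q=proj(c,[*B(x,y),p[2]+z]); print(np.round((q+.5-[290,150])*10-.5))
for y in (41.5,-41.5):
  d=np.radians(3.4); q=proj(c,[.6545+(-.0135)*np.cos(d)-y/1e3*np.sin(d),.034-.0135*np.sin(d)+y/1e3*np.cos(d),.124]);print("plate",np.round((q+.5-[290,150])*10-.5))
E
```

```text
t 8.25 pos [565.8  28.2 115.6] rot [-1.8000e+02  3.0000e-02 -1.7638e+02] F [-2.9 -0.7  4. ] op 58.2
rotvec [-0.      0.0004  0.0003] shift_after_rot mm [-87.4  -0.2  -0.7] shift now [-87.4  -0.2  -0.6]
[409. 118.]
[405. 201.]
[458. 252.]
[453. 336.]
plate [419.  81.]
plate [486. 265.]
```

View pics/s5.png

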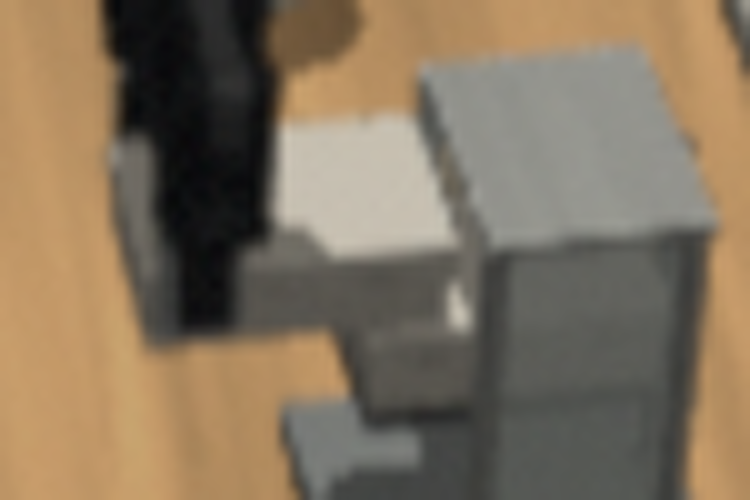

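Emit:
{"op": "servo_tool", "data": {
  "motion": [
    [[-5, 0, 0, 0, 0, 0], [-5, 0, 0, 0, 0, 0], [-5, 0, 0, 0, 0, 0], [-5, 0, 0, 0, 0, 0], [0, 0, 0, 0, 0, 0]]
  ]
}}

```text
time: 8.8
ee_pos: [0.5866, 0.0295, 0.1154]
tcp_rot: [-180.0, 0.0, -176.4]
wrist_force: [1.7, 0.4, 4.6]
opening: 0.0586
```

```bash
python3 - <<'E'
from h import *
plan(.653,.0335,.1163,183.6)
c=bot.camera('side'); save(c,'s6',(290,150,75,50),10)
E
```

```text
t 8.8 pos [586.6  29.5 115.4] rot [-1.8000e+02  5.0000e-02 -1.7638e+02] F [1.7 0.4 4.6] op 58.6
rotvec [-0.      0.0008  0.0003] shift_after_rot mm [-66.5  -0.2  -0.9] shift now [-66.5  -0.2  -0.9]
```

View pics/s6.png

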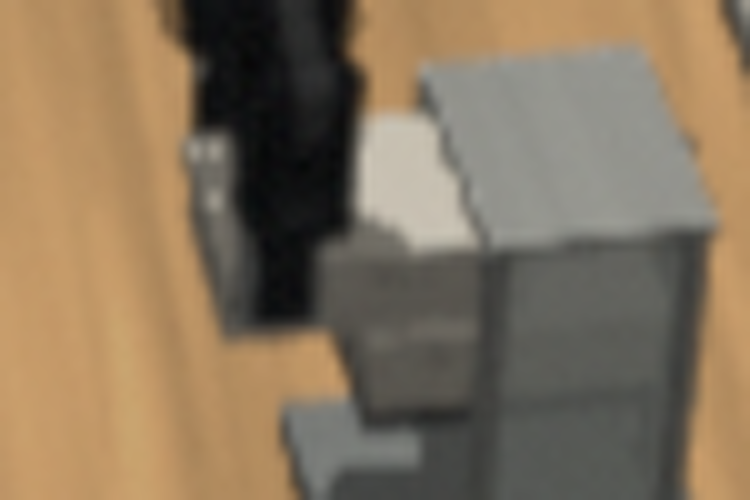

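Emit:
{"op": "servo_tool", "data": {
  "motion": [
    [[-7, 0, 0, 0, 0, 0], [-7, 0, 0, 0, 0, 0], [-7, 0, 0, 0, 0, 0], [-7, 0, 0, 0, 0, 0], [-2, 0, 0, 0, 0, 0]]
  ]
}}

```text
time: 9.35
ee_pos: [0.6163, 0.0314, 0.1152]
tcp_rot: [-180.0, -0.0, -176.4]
wrist_force: [-3.4, -0.3, 4.6]
opening: 0.0581
```

Emit:
{"op": "servo_tool", "data": {
  "motion": [
    [[-2, 0, 0, 0, 0, 0], [-1.5, 0, 0, 0, 0, 0], [0, 0, 0, 0, 0, 0]]
  ]
}}

```text
time: 9.65
ee_pos: [0.6192, 0.0316, 0.1155]
tcp_rot: [180.0, 0.0, -176.4]
wrist_force: [-1.9, -0.6, 4.3]
opening: 0.0583
```

```bash
python3 - <<'E'
from h import *
plan(.653,.0335,.1163,183.6)
c=bot.camera('side'); save(c,'s7',(290,150,75,50),10)
E
```

```text
t 9.65 pos [619.2  31.6 115.5] rot [ 1.8000e+02  2.0000e-02 -1.7638e+02] F [-1.9 -0.6  4.3] op 58.3
rotvec [0.     0.0003 0.0004] shift_after_rot mm [-33.8  -0.3  -0.8] shift now [-33.8  -0.3  -0.8]
```

View pics/s7.png

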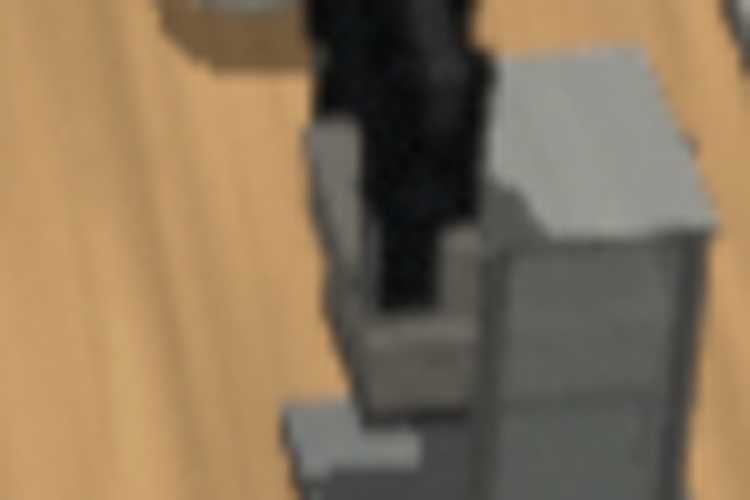

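Emit:
{"op": "servo_tool", "data": {
  "motion": [
    [[-2, 0, 0, 0, 0, 0], [-2, 0, 0, 0, 0, 0], [0, 0, 0, 0, 0, 0]]
  ]
}}

```text
time: 10.0
ee_pos: [0.6233, 0.0319, 0.1155]
tcp_rot: [180.0, 0.0, -176.4]
wrist_force: [-1.2, -0.2, 3.9]
opening: 0.0581
```

Emit:
{"op": "servo_tool", "data": {
  "motion": [
    [[-1, 0, 0, 0, 0, 0], [-0.5, 0, 0, 0, 0, 0]]
  ]
}}

```text
time: 10.2
ee_pos: [0.6246, 0.0319, 0.1155]
tcp_rot: [180.0, -0.0, -176.4]
wrist_force: [-3.0, -0.4, 4.7]
opening: 0.0581
```

Emit:
{"op": "servo_tool", "data": {
  "motion": [
    [[-0.7, 0, 0, 0, 0, 0], [0, 0, 0, 0, 0, 0]]
  ]
}}

```text
time: 10.4
ee_pos: [0.6251, 0.032, 0.1154]
tcp_rot: [-180.0, -0.0, -176.4]
wrist_force: [-3.6, -0.5, 4.5]
opening: 0.0582
```

Emit:
{"op": "servo_tool", "data": {
  "motion": [
    [[-0.8, 0, 0, 0, 0, 0], [0, 0, 0, 0, 0, 0]]
  ]
}}

```text
time: 10.6
ee_pos: [0.6252, 0.0319, 0.1154]
tcp_rot: [-180.0, -0.1, -176.4]
wrist_force: [-8.3, -1.4, 6.6]
opening: 0.0581
```

Emit:
{"op": "servo_tool", "data": {
  "motion": [
    [[-0.8, 0, 0, 0, 0, 0], [0, 0, 0, 0, 0, 0]]
  ]
}}

```text
time: 10.8
ee_pos: [0.6252, 0.0319, 0.1153]
tcp_rot: [-180.0, -0.2, -176.4]
wrist_force: [-12.6, -2.0, 9.1]
opening: 0.0578
```

```bash
python3 - <<'E'
from h import *
plan(.653,.0335,.1163,183.6)
c=bot.camera('side'); save(c,'s8',(290,150,75,50),10)
E
```

```text
t 10.8 pos [625.2  31.9 115.3] rot [-180.     -0.2  -176.37] F [-12.6  -2.    9.1] op 57.8
rotvec [-0.0001 -0.0035  0.0006] shift_after_rot mm [-27.8  -0.2  -1. ] shift now [-27.8  -0.2  -1.1]
```

View pics/s8.png

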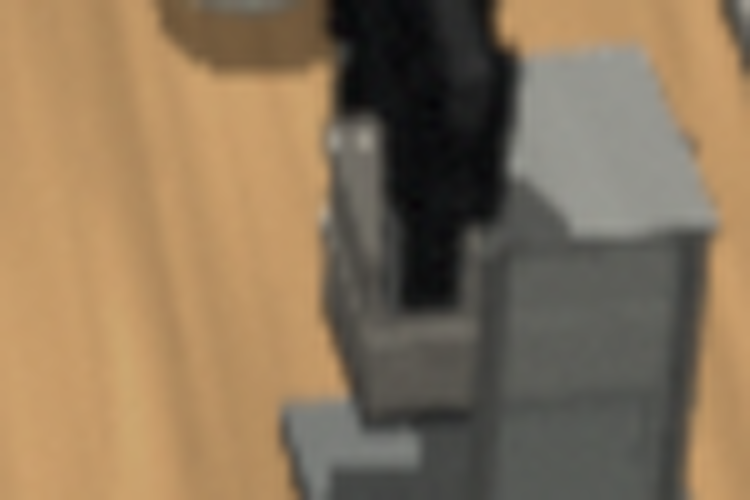

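Emit:
{"op": "servo_tool", "data": {
  "motion": [
    [[0.8, 0, -1, 0, 0, 0], [0, 0, -1, 0, 0, 0], [0, 0, -0.5, 0, 0, 0], [0, 0, 0, 0, 0, 0]]
  ]
}}

```text
time: 11.25
ee_pos: [0.6252, 0.0319, 0.117]
tcp_rot: [-180.0, -0.1, -176.4]
wrist_force: [-5.5, -0.1, 1.8]
opening: 0.0581
```

Emit:
{"op": "servo_tool", "data": {
  "motion": [
    [[0, 0, 0, 0, 0, 0], [0, 0, 0, 0, 0, 0], [0, 0, 0, 0, 0, 0], [0, 0, 0, 0, 0, 0]]
  ],
  "gripper": 80
}}

```text
time: 11.65
ee_pos: [0.6263, 0.0321, 0.118]
tcp_rot: [180.0, 0.0, -176.4]
wrist_force: [0.1, -0.5, 0.5]
opening: 0.0797
```

```bash
python3 - <<'E'
from h import *
plan(.653,.0335,.1163,183.6)
c=bot.camera('side'); save(c,'s9',(290,150,75,50),10)
c=bot.camera('wrist'); save(c,'w9',(160,150,320,250),2)
E
```

```text
t 11.65 pos [626.3  32.1 118. ] rot [ 1.8000e+02  2.0000e-02 -1.7638e+02] F [ 0.1 -0.5  0.5] op 79.7
rotvec [0.     0.0004 0.0004] shift_after_rot mm [-26.8  -0.3   1.7] shift now [-26.8  -0.3   1.7]
```

View pics/s9.png

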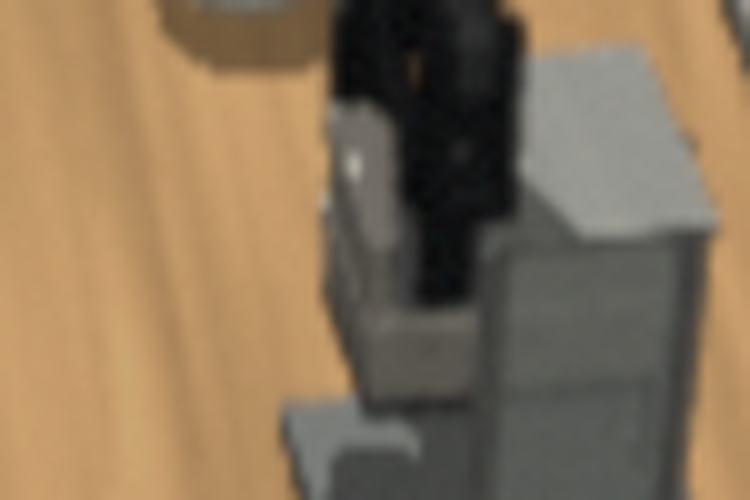

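View pics/w9.png

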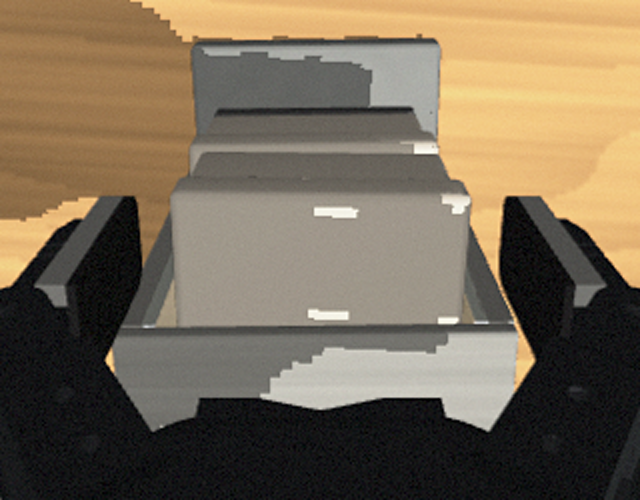

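```bash
python3 - <<'E'
from h import *
c=bot.camera('wrist')
f=lambda x,y:(x/2+160,y/2+150)
for q,z in (((176,188),.124),((464,188),.124),((113,327),.128),((515,325),.128),((192,45),.012),((440,42),.012),((192,147),.096),((438,147),.096)):
    print((ray(c,*f(*q),z)*1e3).round(1))
E
```

```text
[612.   3. 124.]
[608.4  59.3 124. ]
[641.6  -8.9 128. ]
[636.   72.3 128. ]
[609.  -14.8  12. ]
[602.4  73.6  12. ]
[614.4   0.9  96. ]
[610.7  59.3  96. ]
```

Emit:
{"op": "servo_tool", "data": {
  "motion": [
    [[0, 0, -20, 0, 0, 0], [0, 0, -35, 0, 0, 0], [0, 0, -40, 0, 0, 0], [0, 0, -20, 0, 0, 0.03], [0, 0, 0, 0, 0, 0]]
  ]
}}

```text
time: 12.3
ee_pos: [0.6271, 0.0321, 0.2369]
tcp_rot: [180.0, 0.3, -178.1]
wrist_force: [0.5, -0.7, 0.1]
opening: 0.0799
```

```bash
python3 - <<'E'
from h import *
c=bot.camera('side'); save(c,'s10',(290,140,75,65),9)
plan(.5168,-.3184,.25,181.9)
E
```

```text
t 12.35 pos [626.7  32.1 234.5] rot [ 1.8000e+02  1.7000e-01 -1.7809e+02] F [-0.4  0.1 -0.4] op 80.0
rotvec [0.0001 0.0029 0.0002] shift_after_rot mm [ 121.5 -346.6  -15.5] shift now [ 121.5 -346.6  -15.9]
```

View pics/s10.png

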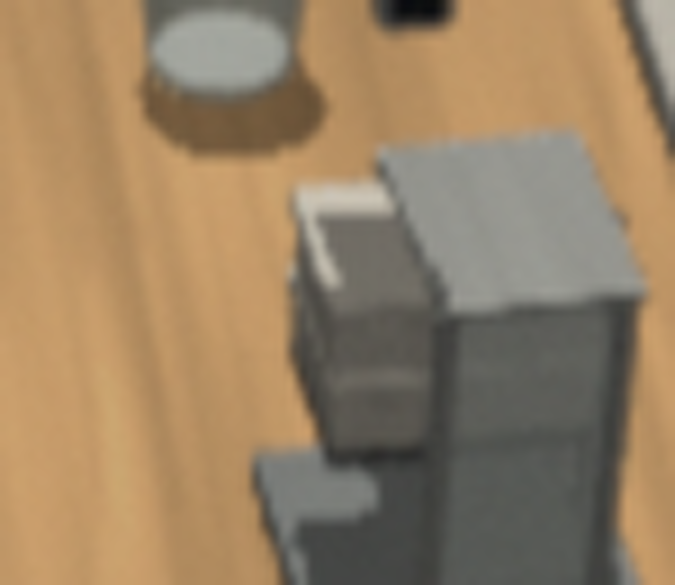

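The first box is home: flush with the box below and up against the plate. Next is the second box.

Emit:
{"op": "servo_tool", "data": {
  "motion": [
    [[13, -38, 0, 0, 0, 0], [13, -38, 0, 0, 0, 0], [13, -38, 0, 0, 0, 0], [13, -38, 0, 0, 0, 0], [13, -38, 0, 0, 0, 0]]
  ],
  "gripper": 85
}}

```text
time: 12.85
ee_pos: [0.5663, -0.1613, 0.2313]
tcp_rot: [180.0, -0.1, -178.1]
wrist_force: [-0.2, -0.6, -0.1]
opening: 0.085
```

Emit:
{"op": "servo_tool", "data": {
  "motion": [
    [[13, -38, 0, 0, 0, 0], [13, -38, 0, 0, 0, 0], [13, -38, 0, 0, 0, 0], [13, -38, 0, 0, 0, 0], [0, 0, 0, 0, 0, 0]]
  ]
}}

```text
time: 13.35
ee_pos: [0.5185, -0.3173, 0.2307]
tcp_rot: [180.0, -0.2, -178.3]
wrist_force: [-1.0, -0.4, -0.6]
opening: 0.0852
```

Emit:
{"op": "servo_tool", "data": {
  "motion": [
    [[0, 0, 0, 0, 0, 0]]
  ]
}}

```text
time: 13.45
ee_pos: [0.5198, -0.3142, 0.2313]
tcp_rot: [179.9, -0.1, -178.2]
wrist_force: [-0.2, -0.3, -0.1]
opening: 0.0851
```

```bash
python3 - <<'E'
from h import *
plan(.5168,-.3184,.023,181.9)
c=bot.camera('wrist'); save(c,'w10')
for dx in(-42.5,42.5):
  for dy in (-30,30):
    a=np.radians(1.9); print(proj(c,[.545+(dx*np.cos(a)-dy*np.sin(a))/1e3,-.3175+(dx*np.sin(a)+dy*np.cos(a))/1e3,.028]).round())
E
```

```text
t 13.45 pos [ 519.8 -314.2  231.3] rot [ 1.7992e+02 -1.0000e-01 -1.7819e+02] F [-0.2 -0.3 -0.1] op 85.1
rotvec [ 0.0014 -0.0018 -0.0016] shift_after_rot mm [  3.1  -4.1 208.3] shift now [  2.7  -4.4 208.3]
[285. 155.]
[345. 155.]
[288. 234.]
[344. 233.]
```

View pics/w10.png

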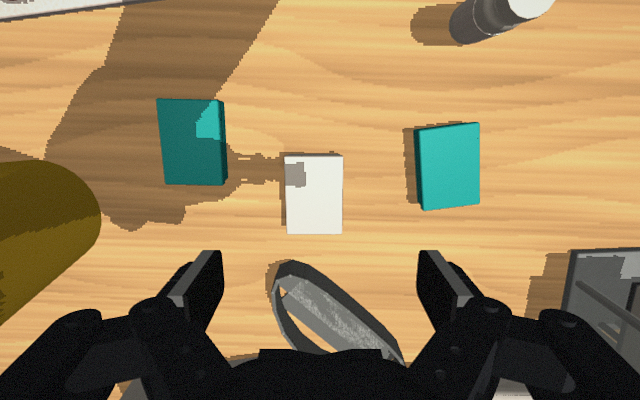

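Emit:
{"op": "servo_tool", "data": {
  "motion": [
    [[3, -4.7, 20, 0, 0, 0], [0, 0, 45, 0, 0, 0], [0, 0, 45, 0, 0, 0], [0, 0, 45, 0, 0, 0], [0, 0, 15, 0, 0, 0]]
  ]
}}

```text
time: 14.0
ee_pos: [0.5158, -0.3157, 0.0577]
tcp_rot: [179.8, -0.3, -178.0]
wrist_force: [-0.3, 0.1, -0.6]
opening: 0.0852
```

Emit:
{"op": "servo_tool", "data": {
  "motion": [
    [[0, 0, 15, 0, 0, 0], [0, 0, 10, 0, 0, 0], [0, 0, 0, 0, 0, 0], [0, 0, 0, 0, 0, 0]]
  ]
}}

```text
time: 14.4
ee_pos: [0.5184, -0.3188, 0.0395]
tcp_rot: [-179.9, 0.1, -178.1]
wrist_force: [0.2, 0.4, -0.1]
opening: 0.0847
```

```bash
python3 - <<'E'
from h import *
plan(.5168,-.319,.023,181.9)
c=bot.camera('wrist'); save(c,'w11',(160,150,320,250),2)
E
```

```text
t 14.4 pos [ 518.4 -318.8   39.5] rot [-1.7994e+02  1.0000e-01 -1.7809e+02] F [ 0.2  0.4 -0.1] op 84.7
rotvec [-0.0011  0.0017  0.0002] shift_after_rot mm [ 1.6 -0.1 16.5] shift now [ 1.6 -0.1 16.5]
```

View pics/w11.png

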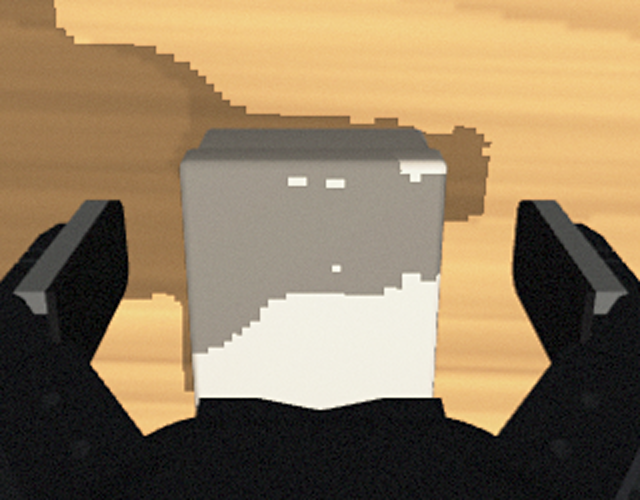

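```bash
python3 - <<'E'
from h import *
c=bot.camera('wrist')
print(ray(c,316.5,231.5,.028)*1e3, ray(c,160+181/2,150+163/2,.028)*1e3,ray(c,160+445/2,150+163/2,.028)*1e3)
E
```

```text
[ 504.59514319 -320.82568794   28.        ] [ 505.57663325 -350.19313589   28.        ] [ 503.61453797 -291.48471575   28.        ]
```

Emit:
{"op": "servo_tool", "data": {
  "motion": [
    [[-0.5, -1.7, 8, 0, 0, 0], [0, 0, 8.3, 0, 0, 0], [0, 0, 0, 0, 0, 0], [0, 0, 0, 0, 0, 0]]
  ]
}}

```text
time: 14.9
ee_pos: [0.5179, -0.32, 0.0211]
tcp_rot: [180.0, -0.0, -178.1]
wrist_force: [0.6, -1.1, -0.4]
opening: 0.0848
```

Emit:
{"op": "servo_tool", "data": {
  "motion": [
    [[0, 0, 0, 0, 0, 0], [0, 0, 0, 0, 0, 0], [0, 0, 0, 0, 0, 0], [0, 0, 0, 0, 0, 0], [0, 0, 0, 0, 0, 0]]
  ],
  "gripper": 50,
  "newtons": 90
}}

```text
time: 15.4
ee_pos: [0.5186, -0.3204, 0.0225]
tcp_rot: [-180.0, 0.1, -178.1]
wrist_force: [-1.3, -0.3, 6.4]
opening: 0.0581
```

Emit:
{"op": "servo_tool", "data": {
  "motion": [
    [[0, 0, -30, 0, 0, 0], [0, 0, -40, 0, 0, 0], [0, 0, -45, 0, 0, 0], [0, 0, -45, 0, 0, 0], [0, 0, -30, 0, 0, 0]]
  ]
}}

```text
time: 15.9
ee_pos: [0.5184, -0.3203, 0.215]
tcp_rot: [-179.9, 0.1, -178.1]
wrist_force: [1.4, 0.9, -1.4]
opening: 0.0584
```

```bash
python3 - <<'E'
from h import *
# pre-press: 68 mm behind home along yaw 3.63
a=np.radians(3.63)
plan(.6252-.068*np.cos(a),.0308-.068*np.sin(a),.20,183.63)
c=bot.camera('wrist'); save(c,'w12',(160,150,320,250),2)
E
```

```text
t 15.9 pos [ 518.4 -320.3  215. ] rot [-1.7991e+02  1.3000e-01 -1.7810e+02] F [ 1.4  0.9 -1.4] op 58.4
rotvec [-0.0015  0.0022 -0.0301] shift_after_rot mm [-60.8 343.6  15. ] shift now [-50.4 345.3  14.6]
```

View pics/w12.png

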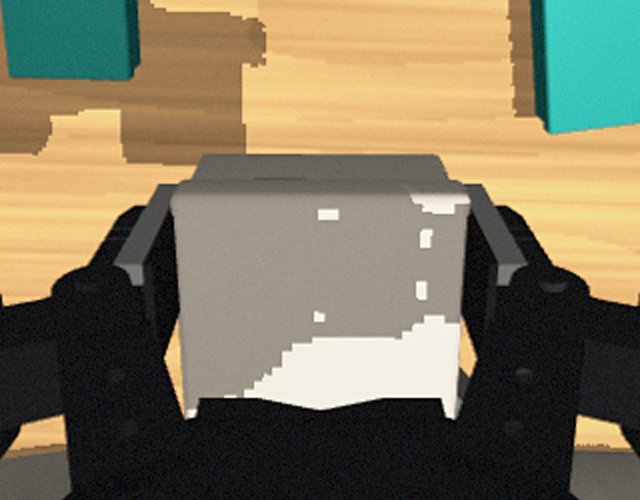

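Emit:
{"op": "servo_tool", "data": {
  "motion": [
    [[0, 0, 0, 0, 0, -0.03], [-6.5, 38, 0, 0, 0, 0], [-6.5, 38, 0, 0, 0, 0], [-6.5, 38, 0, 0, 0, 0], [-6.5, 38, 0, 0, 0, 0]]
  ]
}}

```text
time: 16.45
ee_pos: [0.5339, -0.1653, 0.2095]
tcp_rot: [179.9, -0.2, -176.3]
wrist_force: [0.9, 0.7, -0.6]
opening: 0.0582
```

Emit:
{"op": "servo_tool", "data": {
  "motion": [
    [[-6.5, 38, 0, 0, 0, 0], [-6.5, 38, 0, 0, 0, 0], [-6.5, 38, 0, 0, 0, 0], [-6.5, 38, 0, 0, 0, 0], [-6.5, 38, 0, 0, 0, 0]]
  ]
}}

```text
time: 16.95
ee_pos: [0.5543, 0.0264, 0.2096]
tcp_rot: [-180.0, -0.2, -176.3]
wrist_force: [1.0, 0.4, -1.4]
opening: 0.058
```

Emit:
{"op": "servo_tool", "data": {
  "motion": [
    [[0, 0, 0, 0, 0, 0], [0, 0, 0, 0, 0, 0]]
  ]
}}

```text
time: 17.15
ee_pos: [0.5544, 0.0256, 0.2098]
tcp_rot: [-180.0, -0.2, -176.2]
wrist_force: [0.1, -0.5, -0.9]
opening: 0.0579
```

```bash
python3 - <<'E'
from h import *
a=np.radians(3.63)
plan(.6252-.06*np.cos(a),.0308-.06*np.sin(a),.165,183.63)
E
```

```text
t 17.15 pos [554.4  25.6 209.8] rot [-1.7999e+02 -1.6000e-01 -1.7621e+02] F [ 0.1 -0.5 -0.9] op 57.9
rotvec [-0.0002 -0.0028  0.0028] shift_after_rot mm [-11.    0.7  44.8] shift now [-11.1   0.6  44.8]
```

Emit:
{"op": "servo_tool", "data": {
  "motion": [
    [[-11, 0.7, 15, 0, -0.0025, 0.0025], [0, 0, 20, 0, 0, 0], [0, 0, 9, 0, 0, 0], [0, 0, 0, 0, 0, 0], [0, 0, 0, 0, 0, 0]]
  ]
}}

```text
time: 17.65
ee_pos: [0.566, 0.0257, 0.1677]
tcp_rot: [-180.0, 0.1, -176.6]
wrist_force: [-0.3, 0.0, -0.9]
opening: 0.0582
```

```bash
python3 - <<'E'
from h import *
a=np.radians(3.63)
plan(.6252-.06*np.cos(a),.0308-.06*np.sin(a),.165,183.63)
c=bot.camera('side'); save(c,'s11',(270,135,100,75),8)
E
```

```text
t 17.65 pos [566.   25.7 167.7] rot [-1.8000e+02  1.3000e-01 -1.7657e+02] F [-0.3  0.  -0.9] op 58.2
rotvec [-0.      0.0022 -0.0035] shift_after_rot mm [0.6 1.3 2.7] shift now [0.6 1.3 2.7]
```

View pics/s11.png

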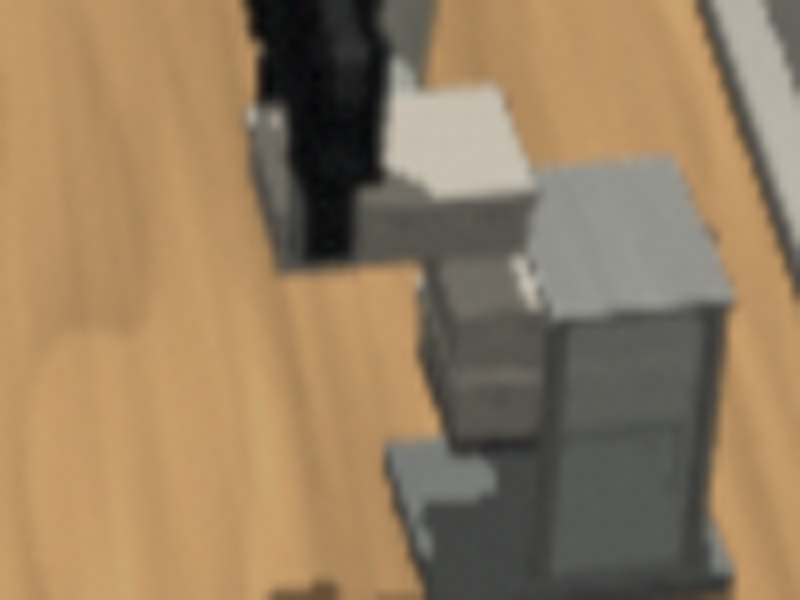

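Emit:
{"op": "servo_tool", "data": {
  "motion": [
    [[0, 1.3, 6, 0, 0.002, -0.003], [0, 0, 7, 0, 0, 0], [0, 0, 5, 0, 0, 0], [0, 0, 5, 0, 0, 0], [0, 0, 5, 0, 0, 0]]
  ]
}}

```text
time: 18.2
ee_pos: [0.5657, 0.0276, 0.1399]
tcp_rot: [-180.0, 0.0, -176.3]
wrist_force: [-4.2, 0.8, 6.4]
opening: 0.0585
```

Emit:
{"op": "servo_tool", "data": {
  "motion": [
    [[0, 0, 5, 0, 0, 0], [0, 0, 5, 0, 0, 0], [0, 0, 5, 0, 0, 0], [0, 0, 5, 0, 0, 0], [0, 0, 5, 0, 0, 0]]
  ]
}}

```text
time: 18.7
ee_pos: [0.5657, 0.0276, 0.1153]
tcp_rot: [180.0, 0.1, -176.3]
wrist_force: [-5.8, -0.5, 8.6]
opening: 0.0582
```

Emit:
{"op": "servo_tool", "data": {
  "motion": [
    [[0, 0, 0, 0, 0, 0]]
  ]
}}

```text
time: 18.8
ee_pos: [0.5658, 0.0276, 0.1147]
tcp_rot: [180.0, 0.0, -176.3]
wrist_force: [-3.9, 0.0, 5.2]
opening: 0.0583
```

```bash
python3 - <<'E'
from h import *
a=np.radians(3.63)
plan(.6252-.06*np.cos(a),.0308-.06*np.sin(a),.1145,183.63)
c=bot.camera('side'); save(c,'s12',(290,150,75,50),10)
E
```

```text
t 18.8 pos [565.8  27.6 114.7] rot [ 1.8000e+02  4.0000e-02 -1.7634e+02] F [-3.9  0.   5.2] op 58.3
rotvec [0.0001 0.0006 0.0004] shift_after_rot mm [ 0.5 -0.6  0.2] shift now [ 0.5 -0.6  0.2]
```

View pics/s12.png

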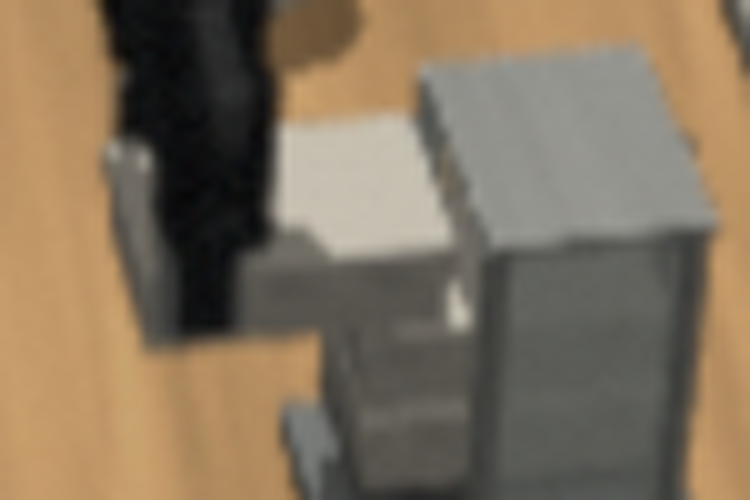

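Emit:
{"op": "servo_tool", "data": {
  "motion": [
    [[-5, -0.5, 0, 0, 0, 0], [-5, 0, 0, 0, 0, 0], [-5, 0, 0, 0, 0, 0], [-5, 0, 0, 0, 0, 0], [0, 0, 0, 0, 0, 0]]
  ]
}}

```text
time: 19.35
ee_pos: [0.5865, 0.0284, 0.1152]
tcp_rot: [-180.0, 0.1, -176.3]
wrist_force: [-1.3, -0.6, 5.2]
opening: 0.0581
```

Emit:
{"op": "servo_tool", "data": {
  "motion": [
    [[-7, 0, 0, 0, 0, 0], [-7, 0, 0, 0, 0, 0], [-7, 0, 0, 0, 0, 0], [-7, 0, 0, 0, 0, 0], [-4, 0, 0, 0, 0, 0]]
  ]
}}

```text
time: 19.85
ee_pos: [0.618, 0.0304, 0.1153]
tcp_rot: [-180.0, 0.0, -176.3]
wrist_force: [-4.5, 0.4, 6.6]
opening: 0.0583
```

```bash
python3 - <<'E'
from h import *
plan(.6252,.0308,.1145,183.63)
c=bot.camera('side'); save(c,'s13',(290,150,75,50),10)
E
```

```text
t 19.85 pos [618.   30.4 115.3] rot [-1.8000e+02  4.0000e-02 -1.7635e+02] F [-4.5  0.4  6.6] op 58.3
rotvec [-0.0001  0.0008  0.0004] shift_after_rot mm [-7.2 -0.1  0.8] shift now [-7.2 -0.1  0.8]
```

View pics/s13.png

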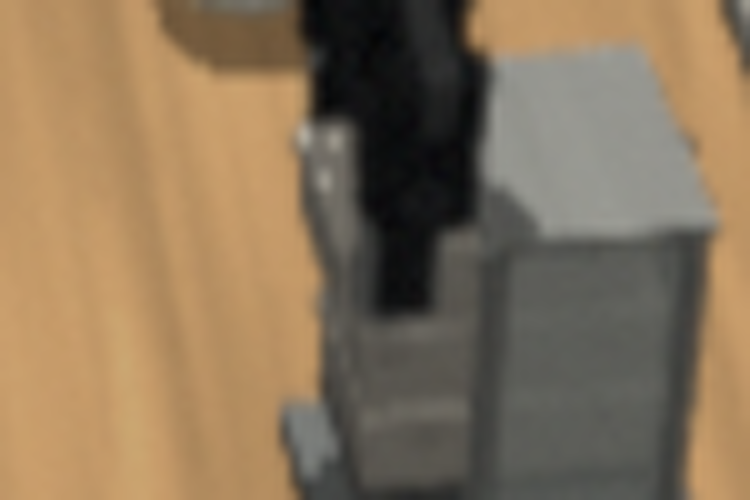

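Emit:
{"op": "servo_tool", "data": {
  "motion": [
    [[-2, 0, 0, 0, 0, 0], [-2, 0, 0, 0, 0, 0], [-1, 0, 0, 0, 0, 0], [0, 0, 0, 0, 0, 0]]
  ]
}}

```text
time: 20.3
ee_pos: [0.6228, 0.0307, 0.1153]
tcp_rot: [-180.0, 0.1, -176.3]
wrist_force: [-3.3, -0.6, 5.8]
opening: 0.0584
```

Emit:
{"op": "servo_tool", "data": {
  "motion": [
    [[-1, 0, 0, 0, 0, 0], [-0.5, 0, 0, 0, 0, 0]]
  ]
}}

```text
time: 20.5
ee_pos: [0.6242, 0.0308, 0.1153]
tcp_rot: [-180.0, 0.0, -176.3]
wrist_force: [-3.6, -1.1, 5.4]
opening: 0.058
```

Emit:
{"op": "servo_tool", "data": {
  "motion": [
    [[-0.8, 0, 0, 0, 0, 0], [0, 0, 0, 0, 0, 0]]
  ]
}}

```text
time: 20.7
ee_pos: [0.625, 0.0308, 0.1152]
tcp_rot: [-180.0, 0.0, -176.4]
wrist_force: [-3.5, -0.8, 5.7]
opening: 0.0583
```

Emit:
{"op": "servo_tool", "data": {
  "motion": [
    [[-0.8, 0, 0, 0, 0, 0], [0, 0, 0, 0, 0, 0]]
  ]
}}

```text
time: 20.9
ee_pos: [0.6258, 0.0309, 0.1153]
tcp_rot: [-180.0, 0.0, -176.3]
wrist_force: [-3.5, -0.1, 4.9]
opening: 0.0582
```

Emit:
{"op": "servo_tool", "data": {
  "motion": [
    [[-0.8, 0, 0, 0, 0, 0], [0, 0, 0, 0, 0, 0]]
  ]
}}

```text
time: 21.1
ee_pos: [0.626, 0.0309, 0.1152]
tcp_rot: [-180.0, -0.0, -176.3]
wrist_force: [-6.5, -1.1, 7.8]
opening: 0.0582
```

Emit:
{"op": "servo_tool", "data": {
  "motion": [
    [[-0.5, 0, 0, 0, 0, 0], [0, 0, 0, 0, 0, 0]]
  ]
}}

```text
time: 21.3
ee_pos: [0.6261, 0.0309, 0.1152]
tcp_rot: [-180.0, -0.1, -176.3]
wrist_force: [-8.7, -0.8, 7.7]
opening: 0.058
```

Emit:
{"op": "servo_tool", "data": {
  "motion": [
    [[0.6, 0, -1, 0, 0, 0], [0, 0, -1, 0, 0, 0], [0, 0, 0, 0, 0, 0]]
  ]
}}

```text
time: 21.6
ee_pos: [0.6261, 0.0309, 0.1167]
tcp_rot: [-180.0, -0.0, -176.3]
wrist_force: [-6.1, -0.3, 4.1]
opening: 0.0578
```

Emit:
{"op": "servo_tool", "data": {
  "motion": [
    [[0, 0, 0, 0, 0, 0], [0, 0, 0, 0, 0, 0], [0, 0, 0, 0, 0, 0], [0, 0, 0, 0, 0, 0]]
  ],
  "gripper": 80
}}

```text
time: 22.0
ee_pos: [0.6268, 0.031, 0.1166]
tcp_rot: [180.0, 0.0, -176.4]
wrist_force: [-0.7, -0.6, 0.7]
opening: 0.0799
```

```bash
python3 - <<'E'
from h import *
plan(.653,.0335,.1163,183.6)
c=bot.camera('wrist'); save(c,'w14',(160,150,320,250),2)
E
```

```text
t 22.0 pos [626.8  31.  116.6] rot [ 1.8000e+02  4.0000e-02 -1.7635e+02] F [-0.7 -0.6  0.7] op 79.9
rotvec [0.     0.0007 0.0008] shift_after_rot mm [-26.3   0.9   0.3] shift now [-26.3   0.9   0.3]
```

View pics/w14.png

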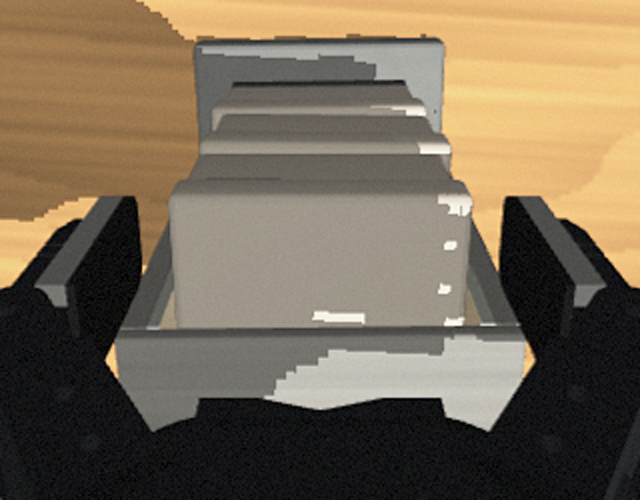

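```bash
python3 - <<'E'
from h import *
c=bot.camera('wrist')
f=lambda x,y:(x/2+160,y/2+150)
for q,z in (((174,188),.124),((469,188),.124),((202,150),.096),((449,150),.096),((214,112),.068),((424,112),.068),((117,328),.128),((525,328),.128)):
    print((ray(c,*f(*q),z)*1e3).round(1))
E
```

```text
[612.    1.8 124. ]
[608.4  58.8 124. ]
[615.1   2.4  96. ]
[611.4  60.6  96. ]
[615.    0.9  68. ]
[611.3  58.9  68. ]
[641.4  -8.7 128. ]
[636.2  72.7 128. ]
```

Emit:
{"op": "servo_tool", "data": {
  "motion": [
    [[0, 0, -20, 0, 0, 0], [0, 0, -35, 0, 0, 0], [0, 0, -40, 0, 0, 0], [0, 0, -20, 0, 0, 0], [30, 0, -20, 0, 0, 0]]
  ]
}}

```text
time: 22.6
ee_pos: [0.5982, 0.0291, 0.2514]
tcp_rot: [180.0, 0.0, -176.4]
wrist_force: [-1.3, 0.9, -0.1]
opening: 0.0797
```

Emit:
{"op": "servo_tool", "data": {
  "motion": [
    [[40, 0, 0, 0, 0, 0], [40, 0, 0, 0, 0, 0], [40, 0, 0, 0, 0, 0], [40, 0, 0, 0, 0, 0], [0, 0, 0, 0, 0, 0]]
  ]
}}

```text
time: 23.1
ee_pos: [0.4336, 0.0186, 0.2529]
tcp_rot: [-180.0, 0.1, -176.4]
wrist_force: [1.2, -0.4, 1.2]
opening: 0.0802
```

```bash
python3 - <<'E'
from h import *
c=bot.camera('side'); save(c,'s14',(290,140,75,65),9)
c=bot.camera('side'); save(c,'s15')
c=bot.camera('top'); save(c,'t3',(255,125,70,75),8)
E
```

```text
(no output)
```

View pics/s14.png

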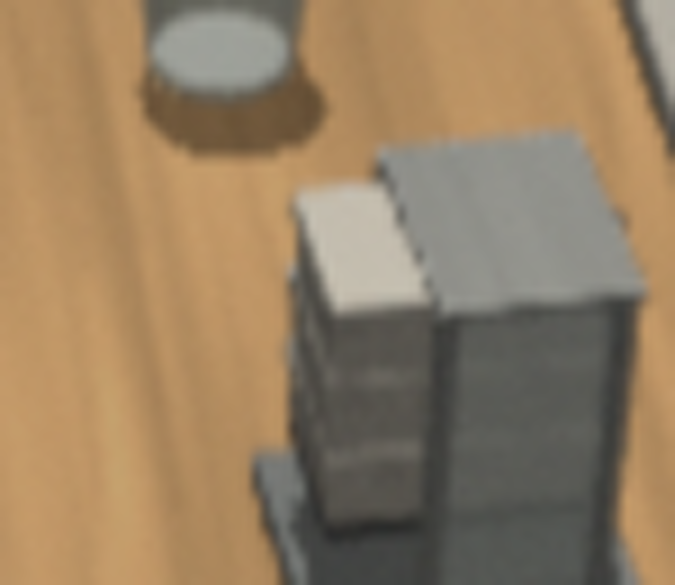

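View pics/s15.png

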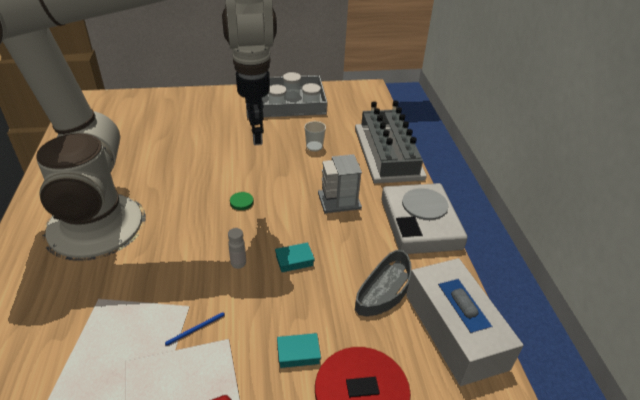

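View pics/t3.png

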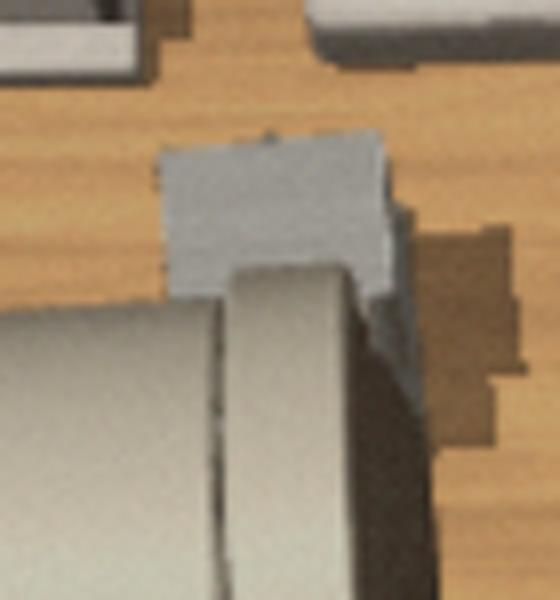

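```bash
python3 - <<'E'
from h import *
print(bot.get_obs()["time"],bot.job_done())
E
```

```text
the job is handed in; nothing more can be done
23.25 None
```

I loaded both white slide boxes into the dispenser on top of the one already there and handed the job in at 23.25 s; no verdict is reported.

**How each box went in:** I gripped it near its front end and pressed the pile down about 30 mm with it. I then slid it in about 4 mm below the plate and pushed until it met the back posts (about 12 N for the first box, 9 N for the second). I eased it up, let go and backed the arm off.

**Last checks:**
- **Stack:** the side view shows three boxes stacked level and flush, with the top box's front 28.6 mm out from under the plate (29 mm expected).
- **Sideways position:** all three boxes are within about 1.6 mm of the dispenser's centre line.
- **Other objects:** the cup, jar, green cap, kidney dish and turquoise boxes look unmoved.

**Disagreements:**
- **Box fronts:** the wrist camera put the lower two fronts about 3 mm further in than the top one. I took that as camera error, because the first box also measured 28.6 mm when it was on top, and the side view shows the stack flush.
- **Dispenser position:** the top and side cameras disagreed by 4 mm along x. The side view matched the robot's own position, and both boxes met the posts where expected.
- **Not measured:** I had no reading of how far the platform sank or of the force on the plate.

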